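Set the edge spacer and hold the fresh cast tile flush

ROBOT

A 6-joint arm with a two-finger parallel gripper is mounted at the origin on the work surface. World frame = base frame: x ahead of the robot, y to its left, z up, the work surface at z = 0. Lengths are in mm, angles in rad, forces in N, time in s.
With the tool pointing down it reaches from about 325 to 775 mm from the base axis. Payload 9.3 kg.
Tool frame: the origin (TCP) lies midway between the tips of the shut fingers; the grasp point (between the pads) lies 19 mm behind it; z points along the fingers, x is the direction in which the jaws open and shut, and the axes are right-handed (so a half turn about z gives the same grasp; the last joint's range is limited). The gripper opens to 85 mm and grips with 20 to 120 N. Pads are 22 mm wide; open, the fingers measure 114 mm over their backs; the gripper's body (76 mm by 85 mm) begins 54 mm behind the grasp point. The pads swing forward as they close: fully open they stand 13 mm farther back than shut.
Start: joints at [1.11, 0.259, 0.021, 1.334, 0, 1.418], TCP at [166.631, 524.148, 231.279] pointing down, gripper open.
Joint ranges: [-3.04, 3.04], [-0.91, 1.82], [-1.04, 1.36], [-1.92, 1.95], [-1.52, 1.45], [-3.14, 3.14]. Speed limits (rad/s): [2.22, 2.22, 2.79, 3.14, 3.14, 3.14].

INTERFACE

Orientations are given as a unit quaternion [w, x, y, z].
In Python, from cell import bot gives the robot as it stands.
- The arm moves only by the shell command python3 -m crank 'ROWS' [FORCE]. ROWS is JSON, a list of rows, each a list of 7 numbers: the shift along the tool's x, y, z in mm, then the turn, a rotation vector about the tool's x, y, z in degrees, then the closure, from 0 (fully open) to 1 (shut). A call has 1 to 5 rows; each row is the pose to reach, as a shift and turn from the pose measured when the call began, along the tool's axes at that moment; what a row does not reach only later rows make up. A row lasts 1/8 s, in which the tool goes at most 62.5 mm and 10.7 degrees, less where a joint would pass 70% of its speed; a pose out of reach is approached as far as the arm can. A call with a gripper value outside its range is refused whole. The fingers move at their own pace and stop on an object; FORCE is the grip in N (left out, the last holds). Time passes only in rows, so rows that repeat a pose let the fingers close. It gives the time, the measured TCP pose, the force and the opening at its end, in the units of the state.
- bot.read_state(): the state, without advancing time (a new reading comes with each control period).
- bot.read_camera(name): name is "side" or "top" or "wrist"; returns a dict with "img" (400x640x3 uint8, red, green, blue), "fx", "fy", "cx", "cy" (pixels), "xyz" and "attitude" of the camera in the world. Camera axes: x right, y down, z forward; pixel columns grow to the right and rows downward; lengths in mm; the calibration is good to about 2 mm. A picture is of the moment at which its call begins. There is no depth.
- bot.close_job(): hands the job in, once; it reports no verdict.
The state is a dict: "time_s": time; "q": joint angles; "dq": joint speeds; "tau": joint torques, N m; "position": TCP position; "orientation": TCP orientation; "ft_force": force on the tool from outside, world axes, zero at the start; "torque": the same for the moment, N m; "finger_gap": finger opening in mm.
Only numpy, scipy, OpenCV 4.12 (cv2) and the standard library are available. Lean on these libraries where they do the work, as an engineer would, in place of code of your own. Each camera call takes 0.05 s, during which the arm holds its last target. There are 200 camera calls.

TASK

On the casting board a freshly cast stone tile lies loose between two rails, with a wide gap on one side and a narrow gap on the other. Slide the orange spacer down into the gap that is wide enough for it, centred along the rail and fully down on the board, without shoving the tile aside, and let go of it; then push the tile gently with the fingertips through the opening in the opposite rail until tile, spacer and rail sit flush against each other, and finish while still holding the tile pressed there. The casting is fragile: never press on it with more than 35 N, and leave the paint can, stone offcut and sanding block alone.

Things in the scene. Friction and masses are not known exactly. Their poses are not given: they have to be found in the camera images.
- board: Fixed plywood casting board, 220 x 260 x 12 mm (x, y, z). Origin: centre of its underside, on the table; its top is 12 mm up. Its x axis runs along the rails, its y axis across them. Its position and yaw vary.
- thin_rail: Bright aluminium rail fixed on the board, 190 mm long (x), 14 mm wide (y). Two end blocks, each 45 mm long and 34 mm high, with a 100 mm wide opening between them where the rail is only 4 mm high. Origin: centre of its underside, on the board's top, 87 mm to one side (+y or -y, it varies) of the board's centre line; parallel to the board. Gap to the tile about 20 mm.
- thick_rail: Blue rail fixed on the board's other side, 87 mm from the board's centre line to the rail's middle: same shape as the thin rail (190 mm long, 45 mm end blocks 34 mm high, 100 mm wide opening 4 mm high) but 40 mm wide (y). Origin: centre of its underside, on the board's top. The gap between it and the tile (about 7 mm) is too narrow for the spacer.
- tile: Pale flecked cast stone tile, 190 x 120 x 30 mm (x, y, z), about 0.5 kg, lying loose on the board near the middle between the rails, up to 0.03 rad out of parallel with them. Origin: centre of its underside. It slides on the board when pushed with roughly 2 to 5 N. Fragile: at most 35 N from the fingers or from the spacer.
- spacer: Orange spacer standing upright on the table, about 0.15 kg: a bar 150 mm long (x), 13 mm thick (y), 34 mm high, with a grip tab in its middle, 40 mm long (x), 13 mm thick (y), rising to 82 mm above the underside. Origin: centre of its underside. Grip the tab across its thickness (y). In the gap the bar lies along the rail and bears on both its end blocks.
- paint_can: Bystander: dark closed paint can, 70 mm across, 90 mm high. Origin: centre of its underside.
- stone_offcut: Bystander: grey stone offcut, 85 x 60 x 40 mm, lying on the table. Origin: centre of its underside.
- sanding_block: Bystander: yellow sanding block, 80 x 50 x 26 mm, lying on the table. Origin: centre of its underside.
Not all that is in view belongs to the job. What is meant by the tile is not red or yellow, and is the smaller of those in its own colour.

How it is judged:
By the outcome, as a careful person would: the job done as asked, in the order asked, and still so for the second after the job is handed in, while the arm keeps its last pose, push and grip.
It also fails if it takes over 54 s, if anything falls off the work surface, if the arm or the gripper's body presses on something with over 40 N, if the wrist force passes 120 N, or if a joint passes its speed limit or range.

## Working session

There is one attempt and no reset: what is moved stays moved. The work goes in short steps, Python scripts to look and compute and a shell command to move; the robot and the scene stay as the last step left them, time stands still between calls to the robot, and variables do not carry over. Pictures are saved under pics/ and viewed, about 8 in all and at most 12, crops included, and the job is handed in when it is done.

```bash
ls; mkdir -p pics
cat > h.py <<'E'
import numpy as np,cv2
from scipy.spatial.transform import Rotation as R
from cell import bot
def rot(q): return R.from_quat([q[1],q[2],q[3],q[0]]).as_matrix()
def snap(name,fn=None,crop=None,s=1):
    c=bot.read_camera(name); im=c["img"]
    if crop: x0,y0,x1,y1=crop; im=im[y0:y1,x0:x1]
    if s!=1: im=cv2.resize(im,None,fx=s,fy=s,interpolation=cv2.INTER_CUBIC)
    if fn: cv2.imwrite("pics/"+fn,im[:,:,::-1])
    np.savez("cam_"+name+".npz",**{k:np.array(v) for k,v in c.items()})
    return c
def pix(c,u,v,z):
    d=rot(c["attitude"])@np.array([(u-c["cx"])/c["fx"],(v-c["cy"])/c["fy"],1]); p=np.array(c["xyz"])
    return p+d*(z-p[2])/d[2]
def proj(c,P):
    q=rot(c["attitude"]).T@(np.array(P)-c["xyz"]); return c["fx"]*q[0]/q[2]+c["cx"],c["fy"]*q[1]/q[2]+c["cy"]
def load(name): return dict(np.load("cam_"+name+".npz"))
def toolshift(target):
    s=bot.read_state(); return rot(s["orientation"]).T@(np.array(target)-s["position"])
def st():
    s=bot.read_state(); print({k:np.round(s[k],3) for k in ("time_s","q","position","orientation","ft_force","finger_gap")}); print(np.round(rot(s["orientation"]),3).tolist())
E
python3 - <<'E'
from h import *
for n in("top","side"):
    c=snap(n,n+"1.png"); print(n,{k:np.round(c[k],3) for k in c if k!="img"})
st()
E
```

```text
pics
top {'fx': np.float64(505.727), 'fy': np.float64(505.727), 'cx': np.float64(319.286), 'cy': np.float64(199.821), 'xyz': array([ 169.829, -127.391, 1744.563]), 'attitude': array([-0.052,  0.712, -0.698,  0.055])}
side {'fx': np.float64(389.206), 'fy': np.float64(389.206), 'cx': np.float64(321.019), 'cy': np.float64(200.197), 'xyz': array([  418.587, -1114.548,   587.148]), 'attitude': array([-0.508,  0.861, -0.001,  0.011])}
{'time_s': np.float64(0.1), 'q': array([ 1.11 ,  0.259,  0.021,  1.334, -0.   ,  1.418]), 'position': array([166.511, 523.918, 230.733]), 'orientation': array([ 0.   ,  0.807,  0.59 , -0.001]), 'ft_force': array([-0.035,  0.527,  0.175]), 'finger_gap': np.float64(85.206)}
[[0.303, 0.953, -0.001], [0.953, -0.303, -0.001], [-0.001, -0.0, -1.0]]
```

View pics/top1.png

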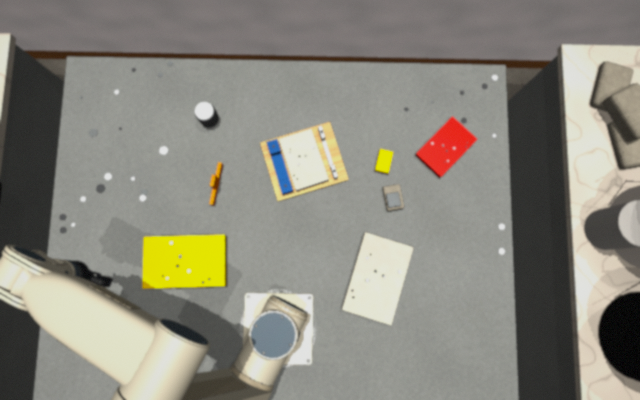

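View pics/side1.png

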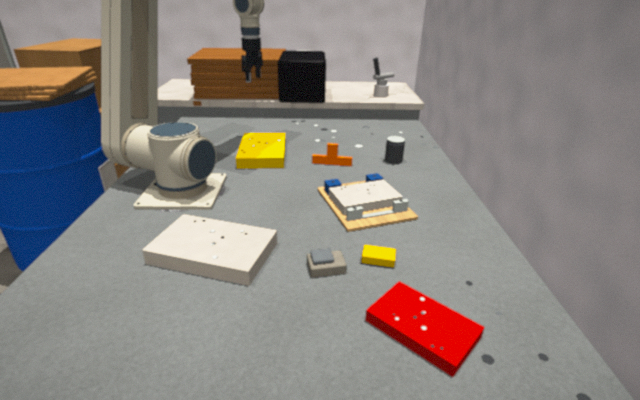

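The top view shows the board at about (304,161), blue rail left and aluminium rail right, with the pale tile on the board. The spacer is at (215,184) and the can at (205,112). The large white slab at (378,279) is a decoy. Next I'll view an enlarged crop.

Run:
```python
from h import *
c=load("top"); im=c["img"][115:210,200:355]
cv2.imwrite("pics/crop1.png",cv2.resize(im,None,fx=5,fy=5,interpolation=cv2.INTER_CUBIC)[:,:,::-1])
for n,u,v,z in [("base",278,330,0),("spacerA",222,163,34),("spacerB",211,205,34),("can",205,110,90)]: print(n,pix(c,u,v,z).round())
```

```text
base [-10.  -2.   0.]
spacerA [551. 207.  34.]
spacerB [404. 237.  34.]
can [722. 263.  90.]
```

View pics/crop1.png

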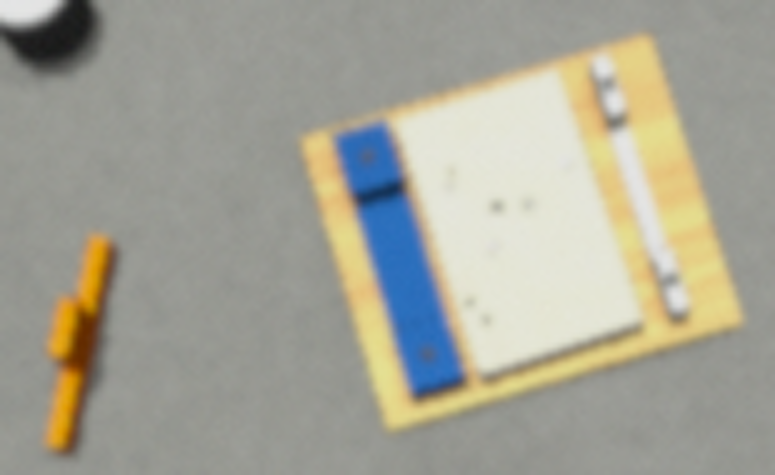

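The crop shows board corners at (302,135), (652,36), (743,323) and (388,430). The spacer bar runs (100,237)–(60,448), with its tab near (66,330). The wide gap is on the aluminium-rail side.

Run:
```python
from h import *
c=load("top"); f=lambda a,b,z: pix(c,200+a/5-.4,115+b/5-.4,z)
B=np.array([f(*p,12) for p in((302,135),(652,36),(743,323),(388,430))]);print(B.round(),"ctr",B.mean(0).round(1))
d=(B[0]+B[1]-B[2]-B[3])/2;print("len",np.linalg.norm(d),"yaw",np.degrees(np.arctan2(d[1],d[0])))
e=B[:2].mean(0)*0+(B[0]+B[3]-B[1]-B[2])/2;print("w",np.linalg.norm(e),"yaw",np.degrees(np.arctan2(-e[0],e[1])))
S=np.array([f(101,237,34),f(60,450,34)]);d=S[0]-S[1];print("sp",S.mean(0),np.linalg.norm(d),np.degrees(np.arctan2(d[1],d[0])))
print("tab",f(66,330,82))
t=S.mean(0);t[2]=190
print("shift to spacer",toolshift(t))
s=bot.read_state();M=rot(s["orientation"]);print("tool x angle",np.degrees(np.arctan2(M[1,0],M[0,0])))
```

```text
[[ 636.   81.   12.]
 [ 714. -164.   12.]
 [ 508. -231.   12.]
 [ 427.   14.   12.]] ctr [571.1 -75.   12. ]
len 218.03886958718007 yaw 17.9021896143241
w 257.6883517275739 yaw 17.83205588819629
sp [480.23745077 225.1731059   34.        ] 150.60066605753977 -7.901734364408091
tab [480.02417858 225.47754168  82.        ]
shift to spacer [-189.60698913  389.49884782   40.89164895]
tool x angle 72.36403572916974
```

```bash
python3 -m crank '[[-50,100,10,0,0,-3,0],[-75,155,20,0,0,-6,0],[-100,205,25,0,0,-9.7,0],[-125,257,30,0,0,-9.7,0],[-145,305,35,0,0,-9.7,0]]' 40
python3 - <<'E'
from h import *
st(); print(toolshift([480,225.3,190]))
E
```

```text
time_s: 0.72
position: [394.0, 309.7, 198.2]
orientation: [0.0, 0.754, 0.657, -0.001]
ft_force: [0.9, 1.8, 0.1]
finger_gap: 85.1
{'time_s': np.float64(0.725), 'q': array([ 4.990e-01,  1.890e-01, -1.560e-01,  1.227e+00, -1.000e-03,
        6.370e-01]), 'position': array([393.981, 309.652, 198.174]), 'orientation': array([ 0.   ,  0.754,  0.657, -0.001]), 'ft_force': array([0.893, 1.78 , 0.061]), 'finger_gap': np.float64(85.129)}
[[0.138, 0.99, -0.001], [0.99, -0.138, -0.001], [-0.001, -0.0, -1.0]]
[-71.68028896  96.82898631   8.21092197]
```

```bash
python3 -m crank '[[-36,48,5,0,0,0,0],[-71.7,96.8,10,0,0,0,0],[-71.7,96.8,20,0,0,0,0],[-71.7,96.8,20,0,0,0,0]]'
python3 - <<'E'
from h import *
st(); c=snap("wrist","w1.png"); print(c["xyz"],c["attitude"],proj(c,[480,225.3,82]),proj(c,[554,215,34]),proj(c,[406,235.5,34]))
E
```

```text
time_s: 1.23
position: [479.3, 224.9, 177.2]
orientation: [-0.0, 0.755, 0.656, -0.002]
ft_force: [-0.1, 0.7, -0.6]
finger_gap: 85.4
{'time_s': np.float64(1.225), 'q': array([ 2.810e-01,  2.480e-01, -1.330e-01,  1.194e+00, -1.000e-03,
        4.200e-01]), 'position': array([479.289, 224.933, 177.159]), 'orientation': array([-0.   ,  0.755,  0.656, -0.002]), 'ft_force': array([-0.123,  0.746, -0.641]), 'finger_gap': np.float64(85.447)}
[[0.139, 0.99, -0.003], [0.99, -0.139, -0.001], [-0.002, -0.003, -1.0]]
[397.35206472 236.45613442 320.25618905] [0.12204961 0.74468307 0.64758017 0.10578724] (np.float64(320.3935517697951), np.float64(207.84396208265002)) (np.float64(320.3469756502903), np.float64(259.5267023819227)) (np.float64(320.1714446302646), np.float64(111.99499429083065))
```

View pics/w1.png

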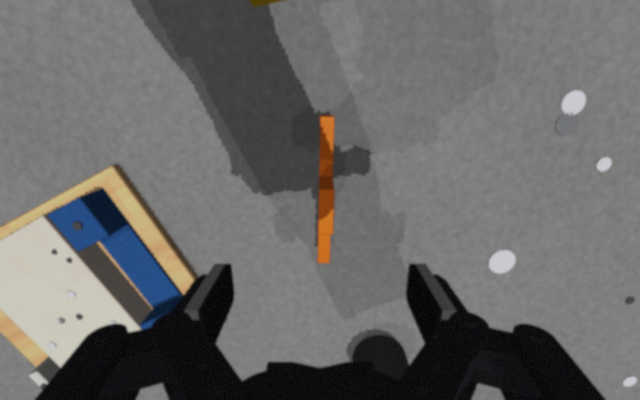

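The wrist view shows the spacer from (327,116) to (323,262), and the tab's near end at about (325,234). That is about 5 px right of the prediction, so I'll compute a correction.

Run:
```python
from h import *
c=load("wrist");a=pix(c,323.5,263,34);b=pix(c,327.5,116,34);d=a-b
print(c["fx"],a,b,np.linalg.norm(d),np.degrees(np.arctan2(d[1],d[0])))
im=c["img"].astype(int);m=(im[:,:,0]>im[:,:,2]+80)&(im[:,:,0]>im[:,:,1]+35)
for v in (120,140,170,190,200,210,220,230,236,245,258):
    x=np.where(m[v,250:400])[0]+250; print(v,x.min(),x.max(),(x.min()+x.max())/2)
print("tab near/far",pix(c,325,234,82),pix(c,326,182,82))
print(toolshift([480,221.5,72]))
```

```text
304.17624322454594 [558.57014731 217.74310861  34.        ] [410.35690838 241.58577971  34.        ] 150.11874352712337 -9.138725445673371
120 320 333 326.5
140 321 333 327.0
170 320 331 325.5
190 320 333 326.5
200 319 333 326.0
210 319 333 326.0
220 318 333 325.5
230 318 332 325.0
236 318 329 323.5
245 318 329 323.5
258 318 329 323.5
tab near/far [504.00065594 225.92583053  82.        ] [458.75336258 232.83114459  82.        ]
[ -3.74581397   1.59014772 105.81988041]
```

```bash
python3 -c "
from h import *
print(toolshift([482,228.5,44]))"; python3 -m crank '[[4,2,50,0,0,0.7,0],[4,2,95,0,0,0.7,0],[4,2,133,0,0,0.7,0],[4,2,133,0,0,0.7,0]]'; python3 -c "
from h import *
st();print(toolshift([482,228.5,44]))"
```

```text
[  3.50581864   2.66063993 133.80680362]
time_s: 1.78
position: [479.0, 229.8, 43.3]
orientation: [-0.001, 0.757, 0.653, -0.003]
ft_force: [-0.4, 0.7, 0.5]
finger_gap: 85.6
{'time_s': np.float64(1.775), 'q': array([ 0.29 ,  0.358, -0.346,  0.874, -0.   ,  0.438]), 'position': array([478.992, 229.819,  43.278]), 'orientation': array([-0.001,  0.757,  0.653, -0.003]), 'ft_force': array([-0.405,  0.66 ,  0.481]), 'finger_gap': np.float64(85.582)}
[[0.147, 0.989, -0.006], [0.989, -0.148, -0.002], [-0.003, -0.006, -1.0]]
[-0.8633861   3.16567175 -0.73820167]
```

```bash
python3 -m crank '[[0,3,0,0,0,0,0.3],[0,3,0,0,0,0,0.7],[0,3,0,0,0,0,1],[0,3,0,0,0,0,1],[0,3,0,0,0,0,1]]' 60;python3 -m crank '[[0,0,0,0,0,0,1],[0,0,0,0,0,0,1],[0,0,0,0,0,0,1]]' 60; python3 -c "
from h import *
st()
c=snap('wrist','w2.png')"
```

```text
time_s: 2.4
position: [482.4, 229.5, 44.0]
orientation: [-0.001, 0.758, 0.653, -0.003]
ft_force: [-0.3, 0.3, 5.0]
finger_gap: 12.7
time_s: 2.78
position: [482.3, 229.4, 44.0]
orientation: [-0.001, 0.758, 0.653, -0.003]
ft_force: [0.6, -0.1, 2.3]
finger_gap: 12.0
{'time_s': np.float64(2.775), 'q': array([ 0.287,  0.36 , -0.34 ,  0.877, -0.   ,  0.435]), 'position': array([482.321, 229.383,  44.037]), 'orientation': array([-0.001,  0.758,  0.653, -0.003]), 'ft_force': array([ 0.57 , -0.087,  2.319]), 'finger_gap': np.float64(12.038)}
[[0.148, 0.989, -0.005], [0.989, -0.148, -0.002], [-0.003, -0.005, -1.0]]
```

View pics/w2.png

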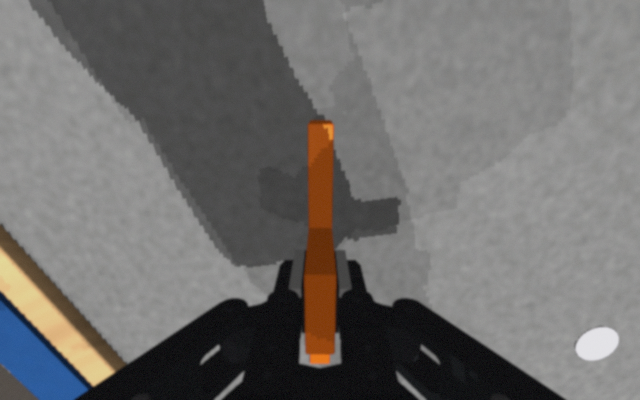

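```bash
python3 -m crank '[[0,0,-40,0,0,0,1],[0,0,-80,0,0,0,1],[0,0,-110,0,0,0,1],[0,0,-110,0,0,0,1]]'; python3 -c "
from h import *
c=load('wrist');print('far end',pix(c,320.5,123,34),'tab far',pix(c,320.5,273,82))
st();print(toolshift([577,-94,155]))"
```

```text
time_s: 3.32
position: [483.9, 229.9, 155.8]
orientation: [-0.0, 0.758, 0.653, -0.001]
ft_force: [-1.6, 0.6, -2.9]
finger_gap: 12.3
far end [410.19163271 240.46087851  34.        ] tab far [463.97056587 232.42821364  82.        ]
{'time_s': np.float64(3.325), 'q': array([ 0.287,  0.269, -0.159,  1.144, -0.   ,  0.435]), 'position': array([483.916, 229.938, 155.825]), 'orientation': array([-0.   ,  0.758,  0.653, -0.001]), 'ft_force': array([-1.562,  0.568, -2.864]), 'finger_gap': np.float64(12.321)}
[[0.148, 0.989, -0.002], [0.989, -0.148, -0.001], [-0.001, -0.002, -1.0]]
[-306.64112342  139.897811      0.9870835 ]
```

```bash
python3 -m crank '[[-50,23,0,0,0,-6,1],[-100,46,0,0,0,-12,1],[-155,70,0,0,0,-18,1],[-205,94,0,0,0,-24,1],[-255,117,0,0,0,-26.4,1]]'; python3 -c "
from h import *
st();print(toolshift([577,-94,155]))"
```

```text
time_s: 3.95
position: [561.7, -41.3, 154.3]
orientation: [-0.001, 0.588, 0.809, -0.001]
ft_force: [0.4, 0.5, -1.8]
finger_gap: 12.4
{'time_s': np.float64(3.95), 'q': array([-2.220e-01,  3.160e-01, -9.600e-02,  1.163e+00, -1.000e-03,
       -5.360e-01]), 'position': array([561.734, -41.275, 154.294]), 'orientation': array([-0.001,  0.588,  0.809, -0.001]), 'ft_force': array([ 0.413,  0.53 , -1.753]), 'finger_gap': np.float64(12.35)}
[[-0.31, 0.951, -0.004], [0.951, 0.31, -0.0], [0.001, -0.004, -1.0]]
[-54.86038795  -1.80936193  -0.74058749]
```

```bash
python3 -m crank '[[-30,-1,0,0,0,0,1],[-55,-2,0,0,0,0,1],[-55,-2,0,0,0,0,1],[-55,-2,0,0,0,0,1]]'; python3 -c "
from h import *
st()
c=snap('wrist','w3.png')"
```

```text
time_s: 4.45
position: [576.5, -93.4, 153.7]
orientation: [-0.002, 0.587, 0.809, -0.001]
ft_force: [-0.5, 0.4, -1.7]
finger_gap: 12.4
{'time_s': np.float64(4.45), 'q': array([-3.04e-01,  3.51e-01, -4.50e-02,  1.18e+00, -1.00e-03, -6.19e-01]), 'position': array([576.479, -93.448, 153.743]), 'orientation': array([-0.002,  0.587,  0.809, -0.001]), 'ft_force': array([-0.503,  0.369, -1.659]), 'finger_gap': np.float64(12.411)}
[[-0.31, 0.951, -0.005], [0.951, 0.31, 0.0], [0.002, -0.004, -1.0]]
```

View pics/w3.png

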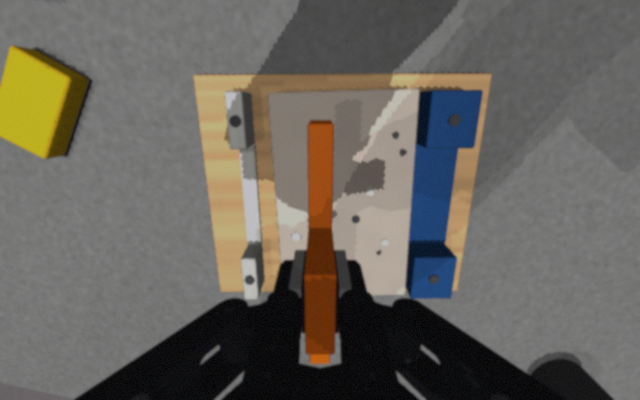

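The spacer's far end is at (320,122). The aluminium rail's blocks are at (238,120) and (251,270), the tile spans x 268–418 at its far edge, and the blue rail is on the right. I'll enlarge the gap.

```bash
python3 -c "
from h import *
c=load('wrist');im=c['img'][70:310,185:325]
cv2.imwrite('pics/crop2.png',cv2.resize(im,None,fx=5,fy=2.5,interpolation=cv2.INTER_CUBIC)[:,:,::-1])"
```

```text
(no output)
```

View pics/crop2.png

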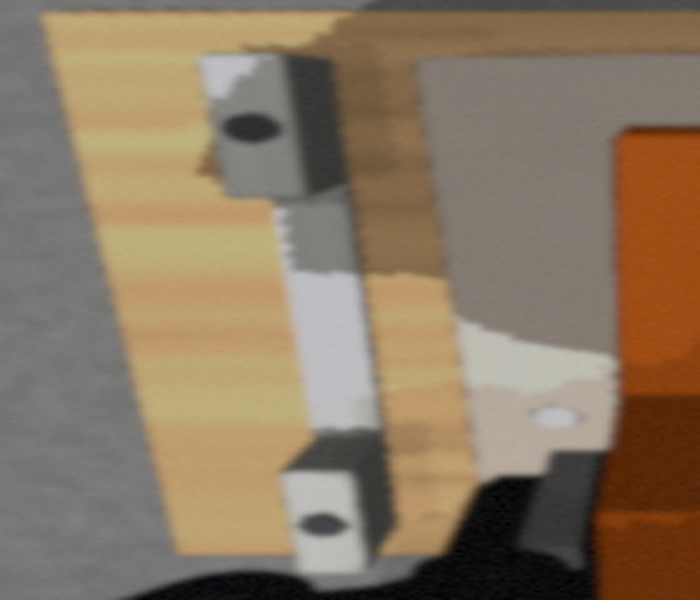

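Run:
```python
from h import *
c=load("wrist"); f=lambda a,b,z: pix(c,185+a/5-.4,70+b/2.5-.3,z)
yaw=lambda a,b: np.degrees(np.arctan2((a-b)[1],(a-b)[0]))
B1,B2=f(42,12,12),f(180,553,12)
ri1,ri2=f(287,55,46),f(368,572,46); ro1,ro2=f(200,55,46),f(300,572,46)
t1,t2=f(418,58,42),f(479,480,42)
print("board",B1,B2,np.linalg.norm(B1-B2),yaw(B1,B2))
print("rail in",ri1,ri2,np.linalg.norm(ri1-ri2),yaw(ri1,ri2)," out",ro1,ro2,yaw(ro1,ro2))
print("tile",t1,t2,yaw(t1,t2))
# frame from rail: along d, normal n toward tile
th=np.radians(17.9);d=np.array([np.cos(th),np.sin(th)]);n=np.array([-d[1],d[0]])
for k,p in dict(B1=B1,B2=B2,ri1=ri1,ri2=ri2,ro1=ro1,ro2=ro2,t1=t1,t2=t2).items():
    r=p[:2]-[571.1,-75]; print(k,(r@d).round(1),(r@n).round(1))
# spacer in image, bar top at TCP z+2 approx
s=bot.read_state();z=s["position"][2]-44+34
e=pix(c,320.5,122.5,z)[:2]; tcp=np.array(s["position"][:2])
print("spacer far end rel board",((e-[571.1,-75])@d),((e-[571.1,-75])@n)," tcp",(tcp-[571.1,-75])@d,(tcp-[571.1,-75])@n)
```

```text
board [ 510.19487545 -229.65979637   12.        ] [ 717.06171521 -160.90755821   12.        ] 217.9925678636084 -161.61576192567605
rail in [ 509.18037712 -178.21758494   46.        ] [ 688.14826526 -119.43639707   46.        ] 188.3739181317882 -161.8174694568084  out [ 513.35083879 -191.00910707   46.        ] [ 692.21234099 -131.98571771   46.        ] -161.73737188628246
tile [ 503.83365645 -159.35276449   42.        ] [ 645.05331596 -109.69040602   42.        ] -160.62488607045
B1 -105.5 -128.5
B2 112.5 -126.6
ri1 -90.6 -79.2
ri2 97.7 -78.3
ro1 -90.6 -92.6
ro2 97.7 -91.5
t1 -89.9 -59.6
t2 59.7 -55.7
spacer far end rel board -73.75006161639489 -18.879538173336094  tcp -0.43868828542195354 -18.98755791864967
```

```bash
cat >> h.py <<'E'
th=np.radians(17.9);D=np.array([np.cos(th),np.sin(th)]);N=np.array([-D[1],D[0]]);C=np.array([571.1,-75])
def w(d,n,z): return np.r_[C+d*D+n*N,z]
def dn():
    p=bot.read_state()["position"]; r=np.array(p[:2])-C; return round(r@D,2),round(r@N,2),round(p[2],2)
E
python3 -c "
from h import *
print(toolshift(w(1.8,-69.3,140)))"
```

```text
[-50.33799458   2.13383112  13.9198422 ]
```

```bash
python3 -m crank '[[-25,1,5,0,0,0,1],[-45,2,10,0,0,0,1],[-50.3,2.1,14,0,0,0,1],[-50.3,2.1,14,0,0,0,1],[-50.3,2.1,14,0,0,0,1]]'; python3 -c "
from h import *
st();print(dn(),toolshift(w(1.8,-69.3,105)))"
```

```text
time_s: 5.12
position: [593.9, -140.1, 139.9]
orientation: [-0.002, 0.587, 0.809, -0.001]
ft_force: [-0.4, 0.4, -1.8]
finger_gap: 12.2
{'time_s': np.float64(5.125), 'q': array([-3.680e-01,  4.010e-01, -2.000e-03,  1.172e+00, -1.000e-03,
       -6.840e-01]), 'position': array([ 593.912, -140.076,  139.928]), 'orientation': array([-0.002,  0.587,  0.809, -0.001]), 'ft_force': array([-0.392,  0.386, -1.849]), 'finger_gap': np.float64(12.177)}
[[-0.31, 0.951, -0.005], [0.951, 0.31, 0.0], [0.002, -0.004, -1.0]]
(np.float64(1.71), np.float64(-68.94), np.float64(139.93)) [-0.42038782  0.24152517 34.92626082]
```

```bash
python3 -m crank '[[-0.4,0.2,20,0,0,0,1],[-0.4,0.2,37,0,0,0,1],[-0.4,0.2,43,0,0,0,1],[-0.4,0.2,43,0,0,0,1]]'; python3 -c "
from h import *
st();print(dn())
c=snap('wrist','w4.png',(150,60,450,300),2.5)"
```

```text
time_s: 5.62
position: [594.0, -140.1, 97.1]
orientation: [-0.002, 0.587, 0.81, -0.001]
ft_force: [0.3, 0.5, -1.7]
finger_gap: 12.3
{'time_s': np.float64(5.625), 'q': array([-3.680e-01,  4.280e-01, -7.300e-02,  1.074e+00, -1.000e-03,
       -6.840e-01]), 'position': array([ 593.98 , -140.095,   97.11 ]), 'orientation': array([-0.002,  0.587,  0.81 , -0.001]), 'ft_force': array([ 0.34 ,  0.521, -1.69 ]), 'finger_gap': np.float64(12.277)}
[[-0.311, 0.95, -0.005], [0.95, 0.311, 0.0], [0.002, -0.004, -1.0]]
(np.float64(1.76), np.float64(-68.98), np.float64(97.11))
```

View pics/w4.png

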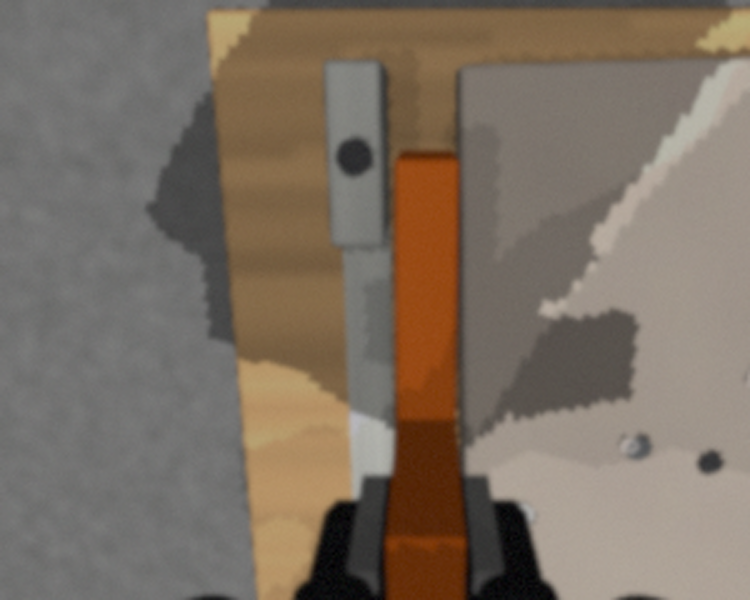

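The gap at the far end lies between the rail edge (381,62)/(386,240) and the tile edge (459,68). The spacer's far end spans (398..458,156). I'll check the lateral clearance.

Run:
```python
from h import *
c=load("wrist"); 
def f(n,a,b,z):
    p=pix(c,150+a/2.5-.3,60+b/2.5-.3,z)[:2]-C; print(n,(p@D).round(1),(p@N).round(1))
f("rail",381,62,46);f("rail",386,242,46);f("tile",459,68,42);f("tile",462,400,42)
f("spL",397,157,87);f("spR",459,157,87);f("spL2",394,380,87);f("spR2",459,380,87)
f("boardcorner",208,11,12)
```

```text
rail -90.7 -79.5
rail -47.8 -78.9
tile -89.7 -60.8
tile -2.9 -58.4
spL -71.4 -74.6
spR -71.4 -62.5
spL2 -25.1 -75.6
spR2 -25.1 -61.6
boardcorner -105.3 -128.5
```

```bash
python3 -m crank '[[-1.2,0,0,0,0,0,1],[-1.2,0,6,0,0,0,1],[-1.2,0,14,0,0,0,1],[-1.2,0,22,0,0,0,1],[-1.2,0,22,0,0,0,1]]'; python3 -c "
from h import *
print(dn())"
```

```text
time_s: 6.3
position: [594.0, -141.2, 74.5]
orientation: [-0.003, 0.587, 0.81, -0.001]
ft_force: [0.7, 0.4, -1.8]
finger_gap: 12.2
(np.float64(1.42), np.float64(-70.04), np.float64(74.47))
```

```bash
python3 -m crank '[[0,0,5,0,0,0,1],[0,0,10,0,0,0,1],[0,0,15,0,0,0,1],[0,0,15,0,0,0,1]]'; python3 -m crank '[[0,0,1,0,0,0,1],[0,0,2,0,0,0,1],[0,0,3,0,0,0,1],[0,0,3,0,0,0,1]]';python3 -c "
from h import *
print(dn())"
```

```text
time_s: 6.8
position: [593.7, -141.1, 59.0]
orientation: [-0.003, 0.587, 0.81, -0.001]
ft_force: [0.6, -0.8, -1.8]
finger_gap: 12.1
time_s: 7.3
position: [593.7, -141.2, 56.1]
orientation: [-0.003, 0.587, 0.81, -0.001]
ft_force: [-0.1, 0.6, -0.8]
finger_gap: 12.5
(np.float64(1.16), np.float64(-69.89), np.float64(56.09))
```

```bash
python3 -m crank '[[0,0,0.5,0,0,0,1],[0,0,1,0,0,0,1],[0,0,1,0,0,0,1]]';python3 -c "
from h import *
print(dn())"
```

```text
time_s: 7.68
position: [593.7, -141.2, 56.0]
orientation: [-0.002, 0.587, 0.81, -0.001]
ft_force: [-2.1, 0.3, 8.7]
finger_gap: 12.5
(np.float64(1.16), np.float64(-69.92), np.float64(56.04))
```

```bash
python3 -m crank '[[0,0,-0.5,0,0,0,0.8],[0,0,-0.5,0,0,0,0.5],[0,0,-0.5,0,0,0,0.3],[0,0,-0.5,0,0,0,0.3],[0,0,-0.5,0,0,0,0.3]]';python3 -m crank '[[0,0,-20,0,0,0,0.3],[0,0,-60,0,0,0,0.3],[0,0,-100,0,0,0,0.3],[0,0,-120,0,0,0,0.3],[0,0,-120,0,0,0,0.3]]'; python3 -c "
from h import *
print(dn());st()
c=snap('wrist','w5.png')"
```

```text
time_s: 8.3
position: [593.7, -141.2, 56.4]
orientation: [-0.002, 0.587, 0.81, -0.001]
ft_force: [-0.3, -0.9, 0.3]
finger_gap: 59.6
time_s: 8.93
position: [595.0, -141.5, 177.8]
orientation: [-0.001, 0.587, 0.81, -0.001]
ft_force: [-0.6, -0.8, -0.5]
finger_gap: 60.1
(np.float64(2.35), np.float64(-70.6), np.float64(177.85))
{'time_s': np.float64(8.925), 'q': array([-3.700e-01,  3.840e-01,  6.900e-02,  1.259e+00, -1.000e-03,
       -6.860e-01]), 'position': array([ 595.036, -141.459,  177.848]), 'orientation': array([-0.001,  0.587,  0.81 , -0.001]), 'ft_force': array([-0.634, -0.766, -0.495]), 'finger_gap': np.float64(60.064)}
[[-0.311, 0.95, -0.003], [0.951, 0.311, -0.001], [0.0, -0.003, -1.0]]
```

View pics/w5.png

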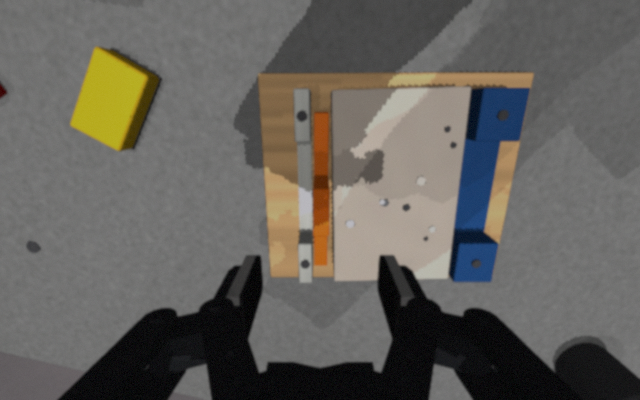

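The spacer is standing in the gap between rail and tile: bar v 112–265 against rail 90–282, so centred. Next, the push side.

```bash
python3 -c "
from h import *
c=load('wrist')
for n,u,v,z in [('sp far',321,112,46),('sp near',321,265,46),('rail far',303,89,46),('rail near',305,282,46),('tile farR',470,87,42),('tile nearR',449,280,42),('tile nearL',334,281,42),('blue in far',470.5,140,46),('blue out far',521,140,46)]:
  p=pix(c,u,v,z)[:2]-C; print(n,(p@D).round(1),(p@N).round(1))
print(toolshift(w(1.5,95,150)))"; python3 -m crank '[[50,0,0,0,0,0,1],[100,0,5,0,0,0,1],[145,-1,15,0,0,0,1],[165.6,-1,28,0,0,0,1],[165.6,-1,28,0,0,0,1]]'; python3 -c "
from h import *
print(dn());print(toolshift(w(1.5,95,60)));st()"
```

```text
sp far -71.9 -69.4
sp near 77.9 -68.7
rail far -90.5 -84.8
rail near 98.1 -85.3
tile farR -92.8 58.2
tile nearR 97.8 66.7
tile nearL 99.4 -54.8
blue in far -48.5 63.9
blue out far -48.7 108.9
[165.1928049    0.33472124  26.68718037]
time_s: 9.6
position: [540.4, 17.2, 146.8]
orientation: [-0.004, 0.586, 0.81, -0.002]
ft_force: [0.0, 0.0, 0.0]
finger_gap: 0.3
(np.float64(-0.92), np.float64(97.2), np.float64(146.76))
[-2.50389124  3.08555486 86.73550949]
{'time_s': np.float64(9.6), 'q': array([-0.123,  0.287, -0.159,  1.134, -0.   , -0.441]), 'position': array([540.351,  17.209, 146.765]), 'orientation': array([-0.004,  0.586,  0.81 , -0.002]), 'ft_force': array([0.044, 0.027, 0.029]), 'finger_gap': np.float64(0.295)}
[[-0.313, 0.95, -0.008], [0.95, 0.313, 0.001], [0.003, -0.008, -1.0]]
```

```bash
python3 -m crank '[[-1,2,40,-0.4,0,0,1],[-2.5,3,70,-0.4,0,0,1],[-2.5,3,86,-0.4,0,0,1],[-2.5,3,86,-0.4,0,0,1]]'; python3 -c "
from h import *
print(dn());print(toolshift(w(1.5,95,23)));st()"
```

```text
time_s: 10.1
position: [542.6, 15.0, 59.3]
orientation: [-0.003, 0.587, 0.81, -0.0]
ft_force: [1.0, -1.1, 0.8]
finger_gap: -0.0
(np.float64(0.59), np.float64(94.43), np.float64(59.27))
[ 0.40372122  1.04521743 36.2677382 ]
{'time_s': np.float64(10.1), 'q': array([-0.128,  0.357, -0.298,  0.921,  0.003, -0.445]), 'position': array([542.64 ,  15.038,  59.269]), 'orientation': array([-0.003,  0.587,  0.81 , -0.   ]), 'ft_force': array([ 0.988, -1.128,  0.827]), 'finger_gap': np.float64(-0.031)}
[[-0.312, 0.95, -0.005], [0.95, 0.312, 0.003], [0.005, -0.004, -1.0]]
```

```bash
python3 -m crank '[[0,1,12,0,0,0,1],[0,1,24,0,0,0,1],[0,1,32,0,0,0,1],[0,1,36,0,0,0,1],[0,1,36,0,0,0,1]]'; python3 -c "
from h import *
print(dn())
c=snap('side','s2.png',(290,160,440,240),5)"
```

```text
time_s: 10.72
position: [543.3, 15.5, 23.1]
orientation: [-0.003, 0.587, 0.81, -0.0]
ft_force: [0.1, 0.9, 0.1]
finger_gap: 0.1
(np.float64(1.38), np.float64(94.69), np.float64(23.1))
```

View pics/s2.png

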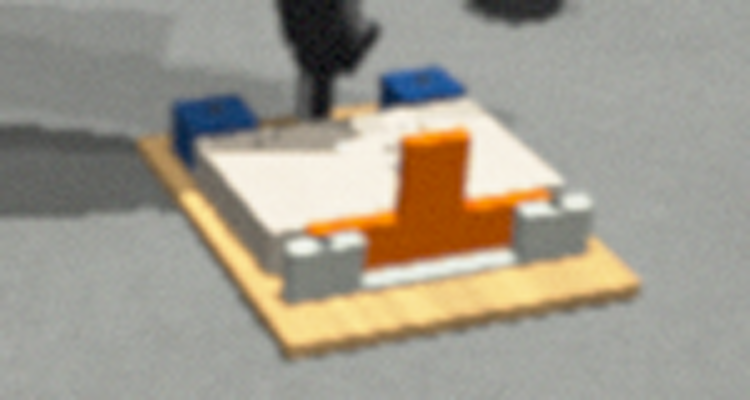

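The side view shows the spacer upright in the gap with its bar down behind the aluminium blocks (315–550, 190–260). The shut fingers, at (318,95), stand in the blue rail's opening. Now I'll approach gently.

```bash
python3 -m crank '[[-2,0,0,0,0,0,1],[-4,0,0,0,0,0,1],[-6,0,0,0,0,0,1],[-8,0,0,0,0,0,1],[-10,0,0,0,0,0,1]]'; python3 -m crank '[[-1,0,0,0,0,0,1],[-2,0,0,0,0,0,1],[-3,0,0,0,0,0,1],[-4,0,0,0,0,0,1]]'; python3 -m crank '[[-1,0,0,0,0,0,1],[-2,0,0,0,0,0,1],[-3,0,0,0,0,0,1],[-4,0,0,0,0,0,1]]'; python3 -c "
from h import *
print(dn())"
```

```text
time_s: 11.4
position: [546.7, 5.9, 23.3]
orientation: [-0.003, 0.587, 0.81, -0.0]
ft_force: [0.4, 0.5, 0.1]
finger_gap: -0.0
time_s: 11.9
position: [547.9, 2.0, 23.3]
orientation: [-0.003, 0.587, 0.81, -0.0]
ft_force: [-0.2, -0.2, 0.2]
finger_gap: 0.3
time_s: 12.4
position: [549.2, -1.9, 23.3]
orientation: [-0.003, 0.587, 0.81, -0.0]
ft_force: [-0.8, -0.0, 0.6]
finger_gap: 0.1
(np.float64(1.61), np.float64(76.33), np.float64(23.29))
```

```bash
for i in 1 2 3; do python3 -m crank '[[-0.7,0,0,0,0,0,1],[-1.4,0,0,0,0,0,1],[-2.1,0,0,0,0,0,1],[-2.8,0,0,0,0,0,1]]' | grep -E 'pos|ft'; done; python3 -c "
from h import *
print(dn())"
```

```text
position: [549.9, -4.3, 23.3]
ft_force: [-0.8, 3.3, 1.3]
position: [550.8, -7.0, 23.3]
ft_force: [-0.4, 4.1, 1.1]
position: [551.5, -9.1, 23.2]
ft_force: [-2.1, 8.7, 3.8]
(np.float64(1.56), np.float64(68.73), np.float64(23.23))
```

```bash
for i in 1 2 3; do python3 -m crank '[[-0.4,0,0,0,0,0,1],[-0.8,0,0,0,0,0,1],[-1.2,0,0,0,0,0,1]]' | grep -E 'pos|ft'; done; python3 -c "
from h import *
print(dn())"
```

```text
position: [551.5, -9.1, 23.2]
ft_force: [-2.9, 11.4, 4.3]
position: [551.5, -9.1, 23.3]
ft_force: [-1.9, 11.7, 4.7]
position: [551.5, -9.1, 23.3]
ft_force: [-3.1, 10.8, 3.7]
(np.float64(1.57), np.float64(68.78), np.float64(23.34))
```

```bash
python3 -c "
from h import *
a=snap('wrist')['img'][60:360,150:550]
b=snap('top')['img'][118:205,258:352]; s=snap('side')['img'][170:235,310:420]
r=lambda i,w,h: cv2.resize(i,(w,h),interpolation=cv2.INTER_CUBIC)
im=np.vstack([np.hstack([r(b,400,300),r(s,400,300)]),np.hstack([r(a,400,300),r(a[:150,:200],400,300)])])
cv2.imwrite('pics/comp.png',im[:,:,::-1])"
```

```text
(no output)
```

View pics/comp.png

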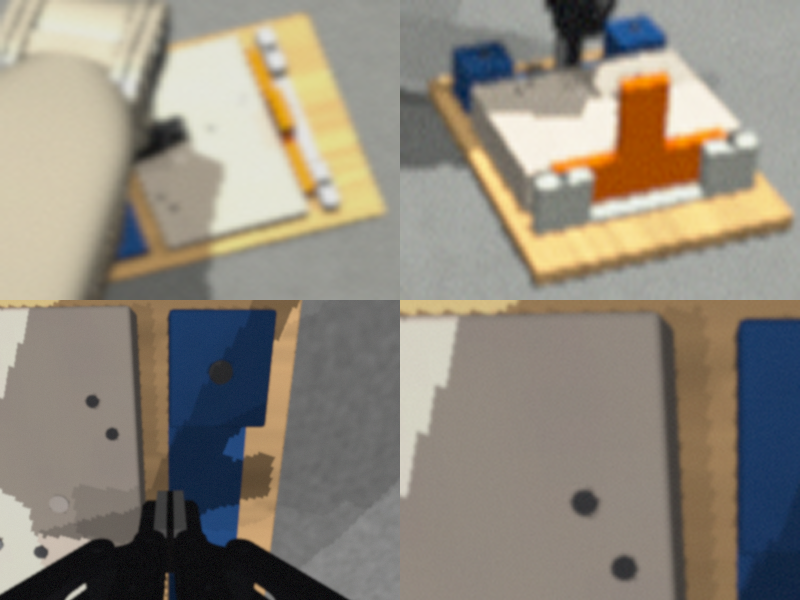

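The composite shows the spacer tight between the rail and tile, the fingers in the blue opening and the tile's back edge at about (130,308)–(143,500) in the wrist tile. I'll measure its yaw and check whether the gaps are closed.

Run:
```python
from h import *
c=load("wrist")
def f(n,a,b,z):
    p=pix(c,150+a,60+b,z)[:2]-C; print(n,(p@D).round(1),(p@N).round(1))
# precise: right crop scale 2
f("tile",(657-400)/2,(318-300)/2,42);f("tile",(686-400)/2-1.5,(600-300)/2,42);f("tile",138.5,200-0,42)
f("blue",(739-400)/2,(320-300)/2,46);f("blue",169,124,46)
# edge profile along rows
g=cv2.cvtColor(c["img"],cv2.COLOR_RGB2GRAY).astype(int)
for v in (80,120,160,200,230): print(v,g[v,276:326:1].tolist())
t=load("top")
from h import pix as P
for n,D0 in (("rail_in",-80),("tile edge",-67)):
    print(n,[tuple(np.round(proj(t,np.r_[C+d*D+D0*N,46]),1)) for d in(-75,75)])
```

```text
tile -92.7 52.4
tile -36.6 56.1
tile -12.2 54.2
blue -92.1 67.8
blue -49.3 67.9
80 [137, 130, 123, 111, 93, 76, 65, 67, 64, 65, 78, 98, 109, 114, 113, 114, 114, 115, 111, 113, 114, 113, 112, 115, 115, 115, 114, 113, 118, 122, 126, 126, 127, 128, 128, 129, 127, 126, 127, 122, 111, 88, 65, 46, 42, 49, 54, 56, 54, 57]
120 [137, 138, 136, 134, 126, 113, 96, 77, 65, 67, 64, 66, 77, 100, 110, 113, 114, 115, 114, 113, 114, 115, 114, 113, 115, 113, 113, 116, 115, 119, 122, 126, 127, 128, 128, 127, 126, 129, 127, 124, 113, 99, 71, 53, 44, 49, 52, 55, 50, 53]
160 [138, 138, 138, 140, 135, 136, 129, 116, 98, 79, 67, 67, 63, 66, 79, 95, 106, 108, 110, 111, 110, 110, 108, 110, 109, 110, 111, 111, 112, 113, 115, 119, 123, 124, 124, 126, 125, 124, 123, 120, 112, 96, 73, 49, 44, 47, 52, 53, 51, 52]
200 [136, 137, 137, 136, 135, 137, 136, 134, 128, 116, 101, 83, 66, 64, 64, 67, 74, 90, 102, 106, 107, 106, 106, 105, 108, 108, 108, 107, 107, 110, 112, 114, 116, 119, 119, 122, 120, 121, 120, 119, 118, 109, 87, 62, 53, 50, 46, 43, 41, 36]
230 [133, 135, 135, 135, 135, 135, 135, 134, 134, 131, 126, 113, 95, 78, 66, 64, 64, 72, 85, 98, 106, 110, 109, 110, 109, 110, 111, 109, 109, 110, 107, 101, 94, 86, 87, 88, 88, 85, 89, 87, 83, 79, 61, 44, 31, 35, 33, 34, 35, 37]
rail_in [(np.float64(332.3), np.float64(172.2)), (np.float64(319.6), np.float64(131.6))]
tile edge [(np.float64(328.6), np.float64(173.3)), (np.float64(316.0), np.float64(132.6))]
```

Run:
```python
from h import *
c=load("wrist")
for v,u,b in((80,279.6,317),(120,281.9,317.2),(160,284,317.3),(200,286,318.3),(230,287.8,None)):
    p=pix(c,u,v,42)[:2]-C; q=pix(c,b,v,46)[:2]-C if b else None
    print((p@D).round(1),(p@N).round(2), None if q is None else (q@N).round(2))
```

```text
-88.9 52.73 66.87
-74.3 53.14 67.02
-58.4 53.49 67.14
-41.1 53.84 67.65
-27.2 54.25 None
```

```bash
for i in 1 2; do python3 -m crank '[[-0.6,0,0,0,0,0,1],[-1.2,0,0,0,0,0,1],[-1.8,0,0,0,0,0,1],[-1.8,0,0,0,0,0,1]]' | grep -E 'pos|ft'; done; python3 -m crank '[[-0.8,0,0,0,0,0,1],[-1.6,0,0,0,0,0,1],[-2.2,0,0,0,0,0,1],[-2.2,0,0,0,0,0,1]]' | grep -E 'pos|ft'
python3 - <<'E'
from h import *
print(dn()); c=snap("wrist"); g=cv2.cvtColor(c["img"],cv2.COLOR_RGB2GRAY).astype(float)
def cross(row,x0,x1,lv): 
    r=g[row,x0:x1]; i=np.where((r[:-1]>=lv)&(r[1:]<lv))[0][0]; return x0+i+(r[i]-lv)/(r[i]-r[i+1])
T=[];Bl=[]
for v in range(80,235,5):
    p=pix(c,cross(v,270,300,100),v,42)[:2]-C; T.append((p@D,p@N))
for v in range(75,180,5):
    q=pix(c,cross(v,310,325,85),v,46)[:2]-C; Bl.append((q@D,q@N))
for n,A in(("tile",T),("blue",Bl)):
    A=np.array(A); k=np.polyfit(A[:,0],A[:,1],1); print(n,"slope deg",np.degrees(k[0]),"at0",k[1])
E
```

```text
position: [551.5, -9.1, 23.4]
ft_force: [-3.4, 12.8, 5.2]
position: [551.5, -9.1, 23.4]
ft_force: [-2.9, 13.6, 4.5]
position: [551.6, -9.1, 23.5]
ft_force: [-1.9, 15.7, 5.6]
(np.float64(1.72), np.float64(68.69), np.float64(23.47))
tile slope deg 1.3259655270625104 at0 54.76936286356135
blue slope deg 0.2808582128370291 at0 67.1146702150845
```

```bash
python3 -m crank '[[3,0,0.5,0,0,0,1],[4,15,0.5,0,0,0,1],[4,32,0.5,0,0,0,1],[4,32,0.5,0,0,0,1]]' | grep -E 'pos|ft'; python3 -c "
from h import *
print(dn())"; for i in 1 2 ; do python3 -m crank '[[-0.5,0,0,0,0,0,1],[-1,0,0,0,0,0,1],[-1.5,0,0,0,0,0,1],[-2,0,0,0,0,0,1]]' | grep -E 'pos|ft';python3 -c "
from h import *
print(dn())"; done
```

```text
position: [582.4, 4.8, 22.8]
ft_force: [-0.8, -0.2, 0.5]
(np.float64(35.25), np.float64(72.44), np.float64(22.84))
position: [582.9, 2.7, 22.9]
ft_force: [0.6, 0.5, 0.0]
(np.float64(35.13), np.float64(70.34), np.float64(22.88))
position: [583.4, 1.9, 22.9]
ft_force: [-1.2, 7.9, 1.6]
(np.float64(35.35), np.float64(69.39), np.float64(22.9))
```

```bash
for i in 1 2 3; do python3 -m crank '[[-0.6,0,0,0,0,0,1],[-1.2,0,0,0,0,0,1],[-1.6,0,0,0,0,0,1],[-1.6,0,0,0,0,0,1]]' | grep -E 'ft';python3 -c "
from h import *
print(dn())"; done
```

```text
ft_force: [0.0, 8.8, 0.7]
(np.float64(35.85), np.float64(68.77), np.float64(22.94))
ft_force: [0.6, 8.3, 1.9]
(np.float64(36.34), np.float64(68.19), np.float64(22.98))
ft_force: [-0.9, 9.8, 1.7]
(np.float64(36.38), np.float64(68.15), np.float64(22.92))
```

```bash
cat > edge.py <<'E'
from h import *
def edge():
    c=snap("wrist"); g=cv2.cvtColor(c["img"],cv2.COLOR_RGB2GRAY).astype(float)
    def cross(row,x0,x1,lv):
        r=g[row,x0:x1]; i=np.where((r[:-1]>=lv)&(r[1:]<lv))[0]
        return None if len(i)==0 else x0+i[0]+(r[i[0]]-lv)/(r[i[0]]-r[i[0]+1])
    for n,rows,x0,x1,lv,z in(("tile",range(60,235,5),262,300,100,42),("blue",range(60,200,5),305,328,85,46)):
        A=[]
        for v in rows:
            u=cross(v,x0,x1,lv)
            if u: p=pix(c,u,v,z)[:2]-C; A.append((p@D,p@N))
        A=np.array(A)
        for _ in range(3):
            k=np.polyfit(A[:,0],A[:,1],1); e=abs(np.polyval(k,A[:,0])-A[:,1]); A=A[e<max(.3,2*np.median(e))]
        print(n,len(A),"d",A[:,0].min().round(),A[:,0].max().round(),"slope",np.degrees(k[0]).round(2),"at0",k[1].round(2),"res",e.max().round(2))
    print(dn())
if __name__=="__main__": edge()
E
python3 edge.py
```

```text
tile 35 d -61.0 7.0 slope 0.43 at0 53.68 res 0.06
blue 28 d -61.0 -10.0 slope 0.31 at0 66.75 res 0.24
(np.float64(36.41), np.float64(68.14), np.float64(22.96))
```

```bash
python3 -m crank '[[3,0,0,0,0,0,1],[4,-17,0,0,0,0,1],[4,-35,0,0,0,0,1],[4,-35,0,0,0,0,1]]' | grep -E 'pos|ft'; python3 -m crank '[[-0.6,0,0,0,0,0,1],[-1.2,0,0,0,0,0,1],[-1.8,0,0,0,0,0,1],[-2.4,0,0,0,0,0,1]]' | grep ft; for i in 1 2 3; do python3 -m crank '[[-0.6,0,0,0,0,0,1],[-1.2,0,0,0,0,0,1],[-1.8,0,0,0,0,0,1],[-1.8,0,0,0,0,0,1]]' | grep -E 'ft';python3 -c "
from h import *
print(dn())"; done; python3 edge.py
```

```text
position: [549.7, -7.0, 23.1]
ft_force: [0.8, -0.0, -0.4]
ft_force: [0.3, 0.3, -0.4]
ft_force: [-0.4, 6.2, 1.7]
(np.float64(0.78), np.float64(68.02), np.float64(22.87))
ft_force: [-2.6, 10.9, 3.2]
(np.float64(0.77), np.float64(67.9), np.float64(22.85))
ft_force: [-3.0, 12.3, 4.2]
(np.float64(0.74), np.float64(67.93), np.float64(22.88))
tile 24 d -91.0 -47.0 slope 0.42 at0 53.7 res 0.05
blue 22 d -90.0 -48.0 slope 0.25 at0 66.35 res 0.19
(np.float64(0.74), np.float64(67.94), np.float64(22.89))
```

```bash
python3 -m crank '[[3,0,0,0,0,0,1],[4,-17,0,0,0,0,1],[4,-33,0,0,0,0,1],[4,-33,0,0,0,0,1]]' | grep -E 'pos|ft'; python3 -m crank '[[-0.6,0,0,0,0,0,1],[-1.2,0,0,0,0,0,1],[-1.8,0,0,0,0,0,1],[-2.4,0,0,0,0,0,1]]' | grep ft; for i in 1 2 3; do python3 -m crank '[[-0.6,0,0,0,0,0,1],[-1.2,0,0,0,0,0,1],[-1.6,0,0,0,0,0,1],[-1.6,0,0,0,0,0,1]]' | grep -E 'ft';python3 -c "
from h import *
print(dn())"; done; python3 edge.py
```

```text
position: [517.5, -17.6, 23.1]
ft_force: [0.3, 0.2, 0.4]
ft_force: [0.4, 0.0, 0.1]
ft_force: [-1.1, 5.4, 0.7]
(np.float64(-33.09), np.float64(67.9), np.float64(22.85))
ft_force: [-2.4, 9.5, 4.1]
(np.float64(-33.09), np.float64(67.82), np.float64(22.81))
ft_force: [-1.8, 11.3, 4.9]
(np.float64(-33.11), np.float64(67.82), np.float64(22.85))
tile 14 d -91.0 -62.0 slope 0.51 at0 53.86 res 0.04
blue 11 d -127.0 -80.0 slope 7.18 at0 76.48 res 0.95
(np.float64(-33.11), np.float64(67.87), np.float64(22.85))
```

Contact depths at d = -33, 1 and 36 now agree with the rail's direction and the tile no longer gives. One clear look from above will check the spacer, and then I'll press again.

```bash
python3 -m crank '[[10,0,0,0,0,0,1],[25,33,0,0,0,0,1],[25,33,-50,0,0,0,1],[25,33,-100,0,0,0,1],[0,33,-130,0,0,0,1]]' | grep -E 'time|pos|ft'; python3 -c "
from h import *
print(dn(),toolshift(w(1,-62,178)))"
```

```text
time_s: 25.5
position: [551.8, -15.0, 155.5]
ft_force: [0.6, 0.0, -0.1]
(np.float64(0.04), np.float64(63.01), np.float64(155.52)) [-123.88939765   -1.6001874   -27.99428169]
```

```bash
python3 -m crank '[[-40,0,-22,0,0,0,1],[-90,0,-22,0,0,0,1],[-124,-1,-22,0,0,0,1],[-124,-1,-22,0,0,0,1]]' | grep -E 'time|pos|ft'; python3 -c "
from h import *
c=snap('wrist'); im=c['img'][75:300,270:365]
cv2.imwrite('pics/gap.png',cv2.resize(im,None,fx=8,fy=2.6,interpolation=cv2.INTER_CUBIC)[:,:,::-1])"
```

```text
time_s: 26.0
position: [591.9, -135.5, 171.2]
ft_force: [0.1, 0.7, 0.0]
```

View pics/gap.png

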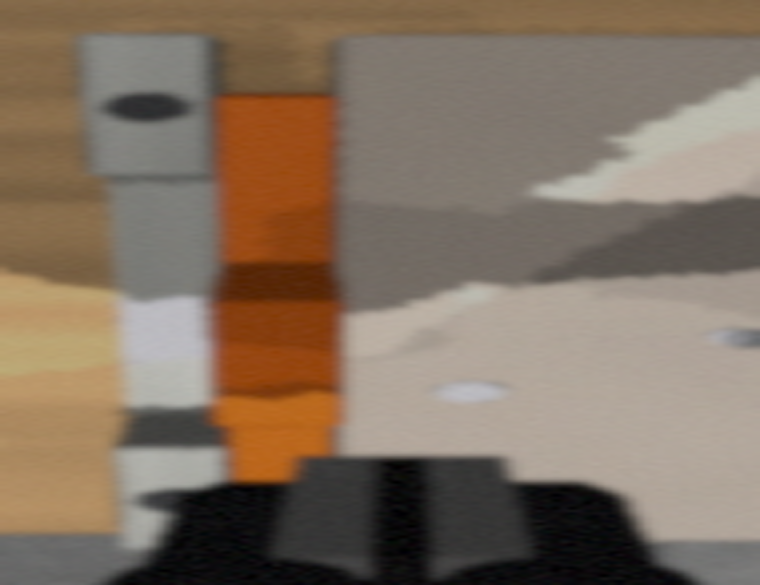

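In this view the rail, spacer and tile touch along the whole visible length: rail edge at 217, spacer 217–335, tile from 338, with no board showing between them. Now I'll go back and press at the centre.

```bash
python3 -m crank '[[50,0,0,0,0,0,1],[100,0,0,0,0,0,1],[140,0,10,0,0,0,1],[149,0,30,0,0,0,1],[149,0,60,0,0,0,1]]' | grep -E 'time|pos|ft'; python3 -c "
from h import *
print(dn(),toolshift(w(1,85,23)))"
```

```text
time_s: 26.68
position: [541.9, 11.4, 118.8]
ft_force: [-0.4, -0.1, -0.5]
(np.float64(-1.23), np.float64(91.2), np.float64(118.77)) [-10.36528749   1.41675681  95.42839267]
```

```bash
python3 -m crank '[[0,0,0,0,0,0,1],[0,0,0,0,0,0,1]]' | grep pos; python3 -c "
from h import *
st();print(dn(),toolshift(w(1,85,23)))"
```

```text
position: [542.0, 12.0, 119.9]
{'time_s': np.float64(26.925), 'q': array([-0.155,  0.307, -0.203,  1.074,  0.041, -0.492]), 'position': array([542.037,  11.985, 119.898]), 'orientation': array([-0.015,  0.579,  0.815,  0.016]), 'ft_force': array([-0.461, -0.227,  0.171]), 'finger_gap': np.float64(-0.015)}
[[-0.33, 0.944, -0.007], [0.943, 0.329, 0.043], [0.043, 0.008, -0.999]]
(np.float64(-0.92), np.float64(91.71), np.float64(119.9)) [-10.86329352   0.99766675  96.53463247]
```

```bash
python3 -c "
from h import *
M=rot(bot.read_state()['orientation']);a=np.radians(108.1)
T=np.array([[np.cos(a),np.sin(a),0],[np.sin(a),-np.cos(a),0],[0,0,-1.]])
print(R.from_matrix(M.T@T).as_rotvec(degrees=True), toolshift(w(1,88,60)))"
```

```text
[ 0.42857605 -2.44079138  1.14815025] [-6.29402209  1.36019953 59.69728283]
```

```bash
python3 -m crank '[[-2,1,20,0.4,-2.4,1.1,1],[-6.3,1.4,45,0.4,-2.4,1.1,1],[-6.3,1.4,60,0.4,-2.4,1.1,1],[-6.3,1.4,60,0.4,-2.4,1.1,1]]' | grep -E 'pos|ft'; python3 -c "
from h import *
st();print(dn(),toolshift(w(1,85,23)))"
```

```text
position: [544.7, 9.1, 59.5]
ft_force: [0.2, -0.2, 0.1]
{'time_s': np.float64(27.425), 'q': array([-0.138,  0.358, -0.297,  0.917,  0.001, -0.454]), 'position': array([544.748,   9.055,  59.507]), 'orientation': array([-0.001,  0.587,  0.81 ,  0.   ]), 'ft_force': array([ 0.181, -0.179,  0.146]), 'finger_gap': np.float64(0.088)}
[[-0.311, 0.95, -0.001], [0.95, 0.311, 0.001], [0.001, -0.0, -1.0]]
(np.float64(0.76), np.float64(88.09), np.float64(59.51)) [-3.13341516  0.24582566 36.50282043]
```

```bash
python3 -m crank '[[0,0,12,0,0,0,1],[-1,0.2,24,0,0,0,1],[-2,0.2,33,0,0,0,1],[-3,0.2,36.5,0,0,0,1],[-3,0.2,36.5,0,0,0,1]]' | grep -E 'pos|ft'; python3 -m crank '[[-3,0,0,0,0,0,1],[-6,0,0,0,0,0,1],[-9,0,0,0,0,0,1],[-11,0,0,0,0,0,1],[-13,0,0,0,0,0,1]]' | grep -E 'pos|ft'; python3 -c "
from h import *
print(dn())"; for i in 1 2; do python3 -m crank '[[-0.6,0,0,0,0,0,1],[-1.2,0,0,0,0,0,1],[-1.8,0,0,0,0,0,1],[-2.4,0,0,0,0,0,1]]' | grep -E 'ft';python3 -c "
from h import *
print(dn())"; done
```

```text
position: [545.8, 6.2, 22.8]
ft_force: [-0.0, -0.4, 1.1]
position: [549.9, -6.3, 22.8]
ft_force: [-0.4, 0.4, 0.1]
(np.float64(0.94), np.float64(71.88), np.float64(22.8))
ft_force: [0.3, 0.5, 0.5]
(np.float64(0.95), np.float64(69.49), np.float64(22.8))
ft_force: [-0.9, 4.9, 1.7]
(np.float64(0.96), np.float64(67.49), np.float64(22.8))
```

```bash
python3 -m crank '[[-0.6,0,0,0,0,0,1],[-1.2,0,0,0,0,0,1],[-1.5,0,0,0,0,0,1],[-1.5,0,0,0,0,0,1],[-1.5,0,0,0,0,0,1]]' | grep -E 'ft'; python3 -c "
from h import *
print(dn())"; python3 -m crank '[[-0.6,0,0,0,0,0,1],[-1.2,0,0,0,0,0,1],[-1.6,0,0,0,0,0,1],[-1.6,0,0,0,0,0,1],[-1.6,0,0,0,0,0,1]]' | grep -E 'time|ft'; python3 edge.py; python3 -c "
from h import *
st()"
```

```text
ft_force: [-2.3, 9.4, 3.0]
(np.float64(0.94), np.float64(67.44), np.float64(22.78))
time_s: 30.92
ft_force: [-2.7, 10.0, 4.2]
tile 24 d -91.0 -46.0 slope 0.45 at0 53.71 res 0.04
blue 24 d -89.0 -46.0 slope 0.47 at0 67.64 res 0.18
(np.float64(0.91), np.float64(67.43), np.float64(22.84))
{'time_s': np.float64(30.975), 'q': array([-0.175,  0.406, -0.329,  0.84 ,  0.007, -0.494]), 'position': array([551.245, -10.555,  22.838]), 'orientation': array([-0.003,  0.586,  0.81 ,  0.002]), 'ft_force': array([-2.405, 10.392,  4.55 ]), 'finger_gap': np.float64(0.027)}
[[-0.313, 0.95, -0.003], [0.95, 0.313, 0.007], [0.008, -0.0, -1.0]]
```

```bash
python3 -c "
from h import *
bot.close_job()"
```

```text
the job is handed in; nothing more can be done
```

The spacer is in the wide gap by the aluminium rail and the tile is pushed flush against it. I handed the job in at about 31 s with the fingertips still pressing the tile with about 11 N.

- **Spacer:** it was lowered until it met the board, at the height expected for fully down, and then let go. In the last images it stood within about 1 mm of centre along the rail.
- **First push:** this stalled at about 16 N with the tile still roughly 1° out of parallel. I squared it by pushing at about 35 mm to one side of centre in the opening, then at the centre and the other side. No force reading passed about 17 N; I read the force only at the end of each move.
- **Flush check:** I lifted off for one look from above, and rail, spacer and tile touched along the whole visible length. I then pressed again at the centre.
- **Final readings:** tile and blue rail edges were parallel within 0.02°, and 13.9 mm apart against 14 mm expected. An earlier reading, taken while the tool was tilted about 2°, gave about 13 mm.
- **Camera disagreement:** the wrist and top cameras differed by 3–4 mm along the rail. I placed the spacer relative to the rail from the wrist view.
- **Bystanders:** no move went near the paint can, stone offcut or sanding block.

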